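# Tare a dial scale for an empty beaker

### The job

Tare the mechanical dial scale for the empty glass beaker: set the beaker down gently in the middle of the scale's round steel pan, standing upright, and when the pointer has come to rest turn the dial by its central knob until the wedge-shaped zero mark stands exactly under the pointer. Let go of everything and leave the beaker on the pan; do not disturb the bottle and the cap that stand near.

Things in the scene. Friction and masses are not known exactly. Their poses are not given: they have to be found in the camera images.
- beaker: empty clear glass beaker with a small spout, 74 high, body 60 across between heights 6 and 66, rim 65 across; hollow, wall about 2. Origin at the centre of its underside, z up. It weighs 45 to 90 g. Lift it by gripping across the body from above
- scale: mechanical dial scale, light grey casing 300 long (x), 176 wide (y), fixed to the bench. Origin at the centre of its footprint on the bench; its -x end is the front, which faces the robot roughly. Rear half: casing top 72 high carrying the pan. Front half: face that rises towards the rear at 15 degrees and carries the dial, whose centre lies 76 in front of the origin, 53 high
- pan_top (a point): centre of the pan's flat upper face. The steel pan is a disc 120 across, 78 behind the scale's origin, its face 95 above the bench; sprung, it sinks up to 8.5 under load (1 to 2 for the beaker)
- knob_mid (a point): middle of the round fluted knob at the dial's centre. z points out along its axis (tilted 15 degrees from vertical towards the scale's front), x from the axis to the zero mark. Knob diameter 37, top 14 above this point; the clear window under it (121 across) lies 15 below, the knurled rim round that (135 across) 14 below. Knob, window, rim and graduated card turn as one
- zero_mark (a point): point on the dial's zero mark (a black wedge 17 long that points to the dial's centre, the only wedge on the card among 39 plain strokes), 52 from the axis, at the height of the pointer; turns with the dial
- pointer_tip (a point): tip of the black pointer under the window, 52 from the axis; a round counterweight marks its tail. It points to the rear of the scale when the pan is empty and turns clockwise under load
- pointer (a joint): angle of the pointer in rad, clockwise as seen from above, 0 with an empty pan, 2 pi for 400 g
- bezel (a joint): angle of the dial in rad, clockwise as seen from above, same zero direction as the pointer: the dial reads zero when it equals pointer. Free over -3 to 3, it stays where it is left (friction about 0.06 N m)
- bottle: capped bottle of grey powder, 62 in diameter, 112 high, bystander; origin at the centre of its underside
- cap: black screw cap with a white liner, lying open side up left of the scale, 56 in diameter, 19 high, bystander; origin at the centre of its underside
There are look-alikes about, which are no part of the job. What is shaped like the beaker but green, red or turquoise is not meant.

How it is judged:
On the way:
1. the beaker stands on the pan and is let go (distance between beaker and pan_top below 0.03 m and angle between beaker's own z axis and vertical below 0.1 rad and contact force between beaker and the fingers below 0.05 N), for 0.2 s.
At the end, for the whole second after the job is handed in: The beaker stands upright and at rest on the pan, within 25 mm of its centre, and the zero mark of the resting dial stands within 6 mm (6.6 degrees, three quarters of a division) of the pointer's tip (horizontal distance between beaker and pan_top below 0.025 m and z of beaker in the frame of pan_top between -0.004 and 0.004 m and angle between beaker's own z axis and vertical below 0.1 rad and linear speed of beaker below 0.02 m/s and distance between pointer_tip and zero_mark below 0.006 m and velocity of joint bezel between -0.05 and 0.05 rad/s); the robot touches nothing.
It fails at once if the beaker is dropped or thrown (faster than 0.6 m/s with no finger on it) (linear speed of beaker above 0.6 m/s and contact force between beaker and the fingers below 0.01 N).
It fails at once if the beaker is tipped over (angle between beaker's own z axis and vertical above 0.8 rad).
It fails at once if the beaker is pressed on the pan with more than 30 N (contact force between beaker and scale above 30 N).
It fails at once if the bottle is moved more than 30 mm (distance of bottle from where it was at the start of the episode above 0.03 m).
It fails at once if the cap is moved more than 30 mm (distance of cap from where it was at the start of the episode above 0.03 m).
It also fails if it takes over 58 s, if anything falls off the work surface, if the arm or the gripper's body presses on something with over 40 N, if the wrist force passes 120 N, or if a joint passes its speed limit or range.

### The arm

A 6-joint arm with a two-finger parallel gripper is mounted at the origin on a cart in front of the work surface, level with it; the furniture and walls round the work are solid. World frame = base frame: x ahead of the robot, y to its left, z up, the work surface at z = 0. Lengths are in m, angles in rad, forces in N, time in s.
With the tool pointing down it reaches from about 0.4 to 0.825 m from the base axis. Payload 7 kg.
Tool frame: the origin (TCP) lies between the finger pads; the fingertips stand 17 mm ahead of it and the grasp point (between the pads) lies 2 mm behind it (robot.tcp_to_tips is the distance from the TCP to the fingertips, in m); z points along the fingers, y is the line along which they close (so a half turn about z gives the same grasp; the last joint's range is limited). The gripper opens to 85 mm and grips with 20 to 120 N. Pads are 22 mm wide; open, the fingers measure 114 mm over their backs; the gripper's body (76 mm by 85 mm) begins 54 mm behind the grasp point. The pads swing forward as they close: fully open they stand 13 mm farther back than shut.
Start: joints at [-0.929, 0.359, 0.012, 0, -1.224, -0.288], TCP at [0.234, -0.633, 0.248] pointing down, gripper open.
Joint ranges: [-3.07, 3.07], [-1.43, 2.12], [-1.02, 1.25], [-3.03, 1.67], [-3.05, -0], [-3.03, 3.03]. Speed limits (rad/s): [2.39, 2.39, 3.01, 3.14, 3.14, 3.14].

### API

Orientations are given as a unit quaternion [w, x, y, z].
In Python, from bench import readout, read_camera, calibration, robot gives the robot as it stands.
- The arm moves only by the tool arm_command, never from a script. Its argument "deltas" is text: rows parted by semicolons, each of 4 numbers parted by spaces: the shift along the tool's x, y, z in cm, then the turn about the tool's z in degrees. A call has exactly 5 rows; each row shifts and turns the commanded pose from where the row before left it, along the tool's axes as they then stand; what a row does not reach is not made up. A row lasts 1/12 s, in which the tool goes at most 41.7 mm and 7.16 degrees, less where a joint would pass 70% of its speed; a pose out of reach is approached as far as the arm can. A call with a gripper value outside its range is refused whole. "jaw" is the closure, from -1 (fully open) to 1 (shut), so that 0 is half open, set as the call begins (left out, the last holds). The fingers move at their own pace and stop on an object; "force" is the grip in N (left out, the last holds). Time passes only in rows, so rows that do not move let the fingers close, or fill a call up. It gives the time, the measured TCP pose, the force and the opening at its end, in the units of the state.
- readout.read_state(): the state, without advancing time (a new reading comes with each control period).
- read_camera(name): name is "side" or "top" or "wrist"; returns (picture, depth): 400x640x3 uint8, red, green, blue; 400x640 float32, m along the optical axis (not along the pixel's ray), 0 where there is no reading.
- calibration(name): a dict with "fx", "fy", "cx", "cy" (pixels), "dist" ([k1, k2, p1, p2, k3] as OpenCV has them; the pictures are not rectified), "cam_to_world" (4x4, takes a point from camera to world coordinates). Camera axes: x right, y down, z forward; pixel columns grow to the right and rows downward; lengths in m; the calibration is good to about 2 mm. A picture is of the moment at which its call begins: read the wrist's pose just before it. calibration takes no time and is no camera call; for the wrist camera it gives the pose at the moment of the call.
- robot.close_job(): hands the job in, once; it reports no verdict.
The state is a dict: "clock": time; "q": joint angles; "joint_vel": joint speeds; "joint_efforts": joint torques, N m; "position": TCP position; "ee_rot": TCP orientation; "wrist_force": force on the tool from outside, world axes, zero at the start; "moment": the same for the moment, N m; "opening": finger opening in m.
Only numpy, scipy, OpenCV 4.12 (cv2) and the standard library are available. Lean on these libraries where they do the work, as an engineer would, in place of code of your own. Each camera call takes 0.05 s, during which the arm holds its last target. There are 200 camera calls.

## Working session

There is one attempt and no reset: what is moved stays moved. The work goes in short steps, Python scripts to look and compute and a tool call to move; the robot and the scene stay as the last step left them, time stands still between calls to the robot, and variables do not carry over. Pictures are saved under pics/ and viewed, on a budget of 10 in all, crops included, one or two more only if the job needs it, and the job is handed in when it is done.

Besides the shell and the picture viewer there is one more tool, called after ">>>" as name(argument=value, ...) on one line, values as JSON. arm_command: Moves the arm, as the interface text tells. Its arguments: {"type":"object","properties":{"deltas":{"type":"string"},"jaw":{"type":"number"},"force":{"type":"number"}},"required":["deltas"]}

```bash
mkdir -p pics; ls; cat > h.py <<'E'
import numpy as np, cv2
from bench import readout, read_camera, calibration, robot
def K(c): return np.array([[c["fx"],0,c["cx"]],[0,c["fy"],c["cy"]],[0,0,1]]),np.array(c["dist"],float)
def snap(name,tag):
    c=calibration(name); p,d=read_camera(name)
    cv2.imwrite(f"pics/{tag}.png",p[:,:,::-1]); np.savez(f"{tag}.npz",p=p,d=d,**{k:np.array(v) for k,v in c.items()}); return p,d,c
def load(tag):
    z=np.load(f"{tag}.npz"); return z["p"],z["d"],z
def ray(c,uv):
    k,ds=K(c); n=cv2.undistortPoints(np.array(uv,float).reshape(-1,1,2),k,ds).reshape(-1,2)
    T=np.array(c["cam_to_world"]); return T[:3,3], np.c_[n,np.ones(len(n))]@T[:3,:3].T
def onz(c,uv,z):
    o,r=ray(c,uv); return o+r*((z-o[2])/r[:,2])[:,None]
def atd(c,uv,d):
    o,r=ray(c,uv); return o+r*np.array(d,float).reshape(-1,1)
def proj(c,P):
    k,ds=K(c); W=np.linalg.inv(np.array(c["cam_to_world"]))
    return cv2.projectPoints(np.array(P,float).reshape(-1,3),cv2.Rodrigues(W[:3,:3])[0],W[:3,3],k,ds)[0].reshape(-1,2)
E
python3 - <<'E'
from h import *
a=snap("top","top0")[0]; b=snap("side","side0")[0]
s=readout.read_state(); print(s)
E
```

```text
pics
{'clock': 0.1, 'q': array([-9.28874160e-01,  3.59325462e-01,  1.11554154e-02, -3.13909371e-04,
       -1.22413081e+00, -2.88107193e-01]), 'joint_vel': array([ 0.00155611, -0.00113447,  0.00225598,  0.00181577, -0.00090574,
        0.00053929]), 'joint_efforts': array([-9.93502399e-04, -5.84765589e+01,  2.94109261e+01,  6.95452183e+00,
       -3.16932506e-03,  4.40647284e-06]), 'position': array([ 0.23371035, -0.63280677,  0.24745195]), 'ee_rot': array([-2.05435576e-04, -1.75933516e-01,  9.84401752e-01,  7.38564439e-04]), 'wrist_force': array([-0.78448479,  0.42761706, -0.74796925]), 'moment': array([ 0.01989298, -0.02813071,  0.05283921]), 'opening': 0.0860813389761937}
```

View pics/top0.png

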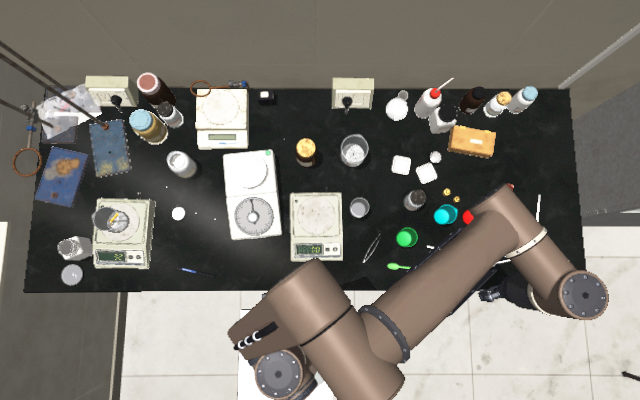

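View pics/side0.png

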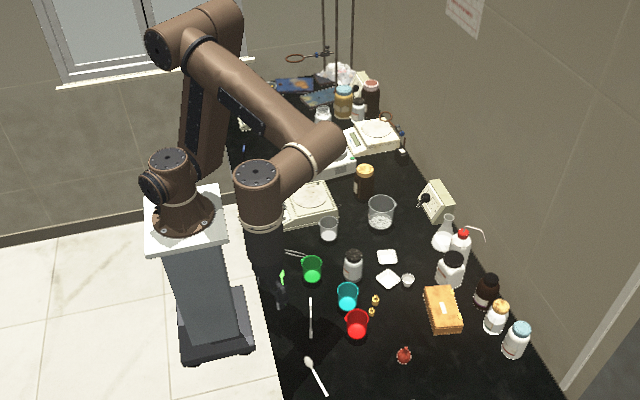

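The top view shows the scale at about (252,195), with its dial at (253,216) and pan at (252,170). The clear small beaker is at (360,208). The bigger one at (355,150) looks too large. I'll measure both next.

```bash
python3 - <<'E'
from h import *
p,d,c=load("top0")
print(np.array(c["cam_to_world"]).round(3), c["fx"])
for n,uv,z in [("beaker rim",(360,208),.074),("big",(355,150),.08),("dial",(253,216),.06),("pan",(252,170),.095),("cap?",(178,213),.01),("bottle",(181,163),.11),("greenbk",(407,237),.074)]:
    print(n,onz(c,uv,z).round(3),atd(c,uv,d[uv[1],uv[0]]).round(3))
a=p[140:248,215:385]
cv2.imwrite("pics/crop1.png",cv2.resize(a,None,fx=4.7,fy=4.7,interpolation=cv2.INTER_CUBIC)[:,:,::-1])
E
```

```text
[[-0.002 -0.988  0.156  0.278]
 [-1.     0.    -0.011 -0.112]
 [ 0.011 -0.156 -0.988  1.534]
 [ 0.     0.     0.     1.   ]] 431.21074692342245
beaker rim [[ 0.492 -0.254  0.074]] [[ 0.502 -0.261  0.002]]
big [[ 0.695 -0.239  0.08 ]] [[ 0.717 -0.246  0.003]]
dial [[0.466 0.113 0.06 ]] [[0.461 0.108 0.095]]
pan [[0.62  0.115 0.095]] [[0.62  0.115 0.093]]
cap? [[0.483 0.385 0.01 ]] [[0.484 0.387 0.004]]
bottle [[0.64  0.351 0.11 ]] [[0.636 0.346 0.126]]
greenbk [[ 0.392 -0.412  0.074]] [[ 0.398 -0.426  0.006]]
```

View pics/crop1.png

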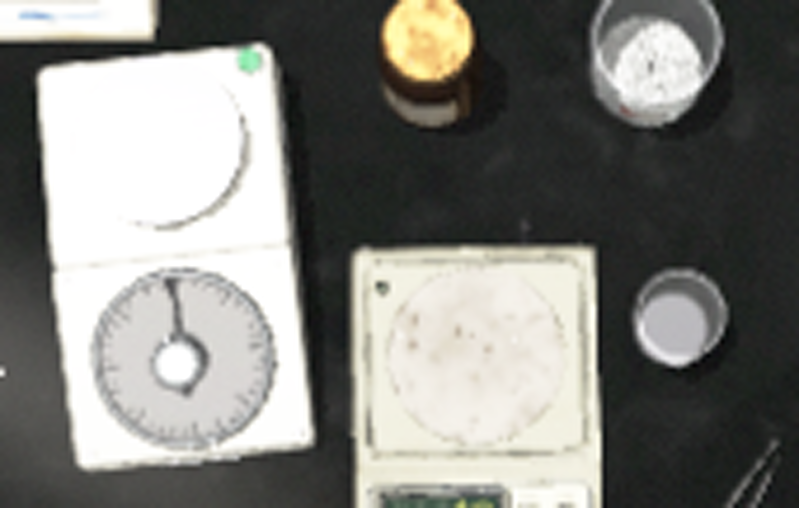

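The crop shows the rim of the small clear beaker at about (682,313), 65 mm across, which matches. The big beaker contains powder and is a look-alike. The dial's centre is at about (178,363), with its pointer to the rear. I'm moving towards the beaker now.

>>> arm_command(deltas="-3 2.2 0 0;-3 2.2 0 0;-3 2.2 0 0;-3 2.2 0 0;-3 2.2 0 0", jaw=-1)

```text
clock: 0.52
position: [0.3368, -0.4764, 0.2479]
ee_rot: [-0.0, -0.176, 0.984, 0.0]
wrist_force: [1.6, -0.7, 0.2]
opening: 0.0855
```

>>> arm_command(deltas="-3 2.2 0 0;-3 2.2 0 0;-3 2.2 0 0;-3 2.2 0 0;0 0 0 0")

```text
clock: 0.93
position: [0.4212, -0.3498, 0.2483]
ee_rot: [0.0, -0.178, 0.984, 0.0]
wrist_force: [0.2, -0.4, -0.2]
opening: 0.0854
```

```bash
python3 - <<'E'
from h import *
p,d,c=snap("wrist","w1")
s=readout.read_state(); print(s["clock"],s["position"].round(4),s["ee_rot"].round(3))
print(np.array(c["cam_to_world"]).round(3)); print(proj(c,[[.492,-.254,.074],[.62,.115,.095],[.466,.113,.06]]))
E
```

```text
0.9833 [ 0.4201 -0.3514  0.2483] [ 0.    -0.178  0.984  0.   ]
[[-0.351  0.885  0.305  0.343]
 [ 0.936  0.332  0.115 -0.379]
 [ 0.     0.326 -0.945  0.373]
 [ 0.     0.     0.     1.   ]]
[[377.94104593 273.35601092]
 [576.52854462 428.90475801]
 [625.83444967 329.71005032]]
```

View pics/w1.png

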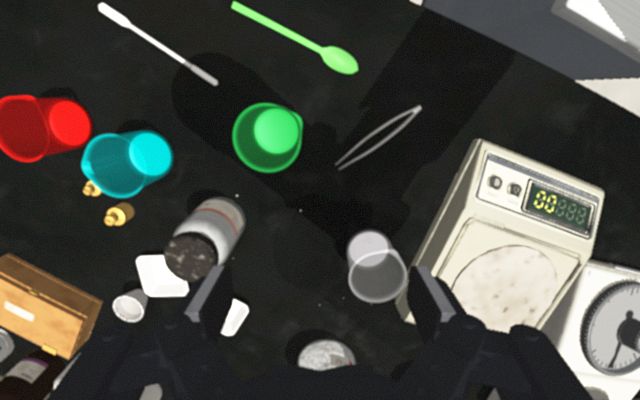

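The wrist view shows the beaker's rim at about (378,275) and its base at (369,247). The prediction from the top view was (378,273), so they agree. The balance stands close on its +y side, so I'll turn the tool to close along world x.

```bash
python3 - <<'E'
from h import *
p,d,c=load("w1")
print(onz(c,[(378,275.5)],.074),onz(c,[(349,275.5),(407,275.5)],.074)[:,:2],onz(c,[(369,247)],.003))
uv=[(478,140),(606,190),(405,318),(470,225),(520,290)]
for u in uv: print(u,atd(c,[u],d[u[1]+3,u[0]]).round(3))
E
```

```text
[[ 0.4944904  -0.25280211  0.074     ]] [[ 0.50571425 -0.28315008]
 [ 0.48327861 -0.22220999]] [[ 0.49476769 -0.25209061  0.003     ]]
(478, 140) [[ 0.32  -0.194  0.019]]
(606, 190) [[ 0.31   0.017 -0.003]]
(405, 318) [[ 0.549 -0.187  0.055]]
(470, 225) [[ 0.408 -0.176  0.059]]
(520, 290) [[ 0.456 -0.087  0.073]]
```

>>> arm_command(deltas="-3.48 2.22 0 0;-3.48 2.22 0 0;-3.48 2.22 0 0;0 0 0 -6.95;0 0 0 -6.95")

```text
clock: 1.4
position: [0.4943, -0.254, 0.2478]
ee_rot: [-0.0, -0.297, 0.955, 0.0]
wrist_force: [-0.4, -0.1, 0.2]
opening: 0.0854
```

>>> arm_command(deltas="0 0 0 -6.95;0 0 0 -6.95;0 0 0 -6.95;0 0 0 -6.95;0 0 0 -6.95")

```text
clock: 1.82
position: [0.4929, -0.2559, 0.2479]
ee_rot: [-0.0, -0.568, 0.823, 0.0]
wrist_force: [0.4, 0.2, 0.7]
opening: 0.0853
```

>>> arm_command(deltas="0 0 0 -6.95;0 0 0 -6.95;0 0 0 -6.95;0 0 0 0;0 0 0 0")

```text
clock: 2.23
position: [0.493, -0.2558, 0.248]
ee_rot: [-0.0, -0.704, 0.71, 0.0]
wrist_force: [-0.2, -0.2, 0.2]
opening: 0.0849
```

```bash
python3 - <<'E'
from h import *
from scipy.spatial.transform import Rotation as R
p,d,c=snap("wrist","w2")
s=readout.read_state(); q=s["ee_rot"]; M=R.from_quat(q[[1,2,3,0]]).as_matrix()
print(s["clock"],s["position"].round(4),M.round(3),s["q"].round(2))
print(M.T@(np.array([.4945,-.2525,.045])-s["position"]))
print(proj(c,[[.4945,-.2525,.074],[.4945,-.2525,.003]]))
E
```

```text
2.2833 [ 0.4931 -0.2557  0.2481] [[-0.009 -1.    -0.   ]
 [-1.     0.009  0.   ]
 [-0.     0.    -1.   ]] [-0.13  0.16 -0.25 -0.   -1.15  0.12]
[-0.00319376 -0.00151425  0.20308409]
[[318.04635501 189.84424815]
 [318.28260497 173.54687999]]
```

View pics/w2.png

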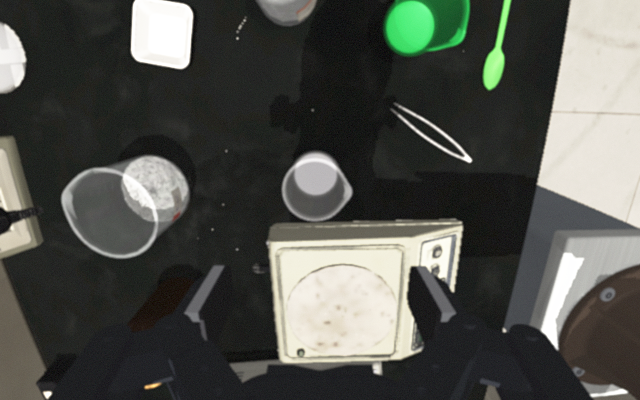

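The rim is at about (316,187) and the base at (316,177), both within 3 px of prediction. The spout points towards the robot at (352,190). I'll turn the grasp 42° to clear the spout and then descend.

>>> arm_command(deltas="-0.32 -0.24 0 0;0 0 1 7;0 0 1 7;0 0 1 7;0 0 1 7")

```text
clock: 2.7
position: [0.4959, -0.2519, 0.2079]
ee_rot: [0.0, -0.51, 0.86, -0.0]
wrist_force: [0.6, -0.1, -0.9]
opening: 0.0855
```

>>> arm_command(deltas="0 0 2 7;0 0 2 7;0 0 3 0;0 0 2 0;0 0 0 0")

```text
clock: 3.12
position: [0.4932, -0.2513, 0.1142]
ee_rot: [-0.003, -0.404, 0.915, 0.002]
wrist_force: [-1.8, -0.4, -0.1]
opening: 0.0854
```

```bash
cat >> h.py <<'E'
from scipy.spatial.transform import Rotation as R
def rel(P,show=True):
    s=readout.read_state(); q=s["ee_rot"]; M=R.from_quat(q[[1,2,3,0]]).as_matrix()
    print("t",s["clock"],"pos",s["position"].round(4),"yaw yt",np.degrees(np.arctan2(M[1,1],M[0,1])).round(1),"q",s["q"].round(2),"F",s["wrist_force"].round(2),"open",round(s["opening"],4))
    print("tool delta cm",(M.T@(np.array(P)-s["position"])*100).round(2)); return s,M
E
python3 - <<'E'
from h import *
rel([.4955,-.2525,.036])
E
```

```text
t 3.1167 pos [ 0.4932 -0.2513  0.1142] yaw yt 137.6 q [-0.12  0.29 -0.43 -0.   -0.86 -0.62] F [-1.75 -0.39 -0.13] open 0.0854
tool delta cm [-0.09 -0.3   7.81]
```

>>> arm_command(deltas="0 -0.1 1.5 0;0 0 2 0;0 0 1.5 0;0 0 1.5 0;0 0 1.3 0")

```text
clock: 3.53
position: [0.4974, -0.2529, 0.0407]
ee_rot: [0.0, -0.404, 0.915, -0.0]
wrist_force: [-0.2, 0.4, -0.3]
opening: 0.0854
```

>>> arm_command(deltas="0 0 0 0;0 0 0 0;0 0 0 0;0 0 0 0;0 0 0 0", jaw=0.2, force=20)

```text
clock: 3.95
position: [0.4974, -0.2529, 0.0415]
ee_rot: [0.001, -0.405, 0.914, -0.001]
wrist_force: [0.3, -0.1, 1.3]
opening: 0.0599
```

>>> arm_command(deltas="0 0 0 0;0 0 0 0;0 0 0 0;0 0 0 0;0 0 0 0", jaw=1)

```text
clock: 4.37
position: [0.4974, -0.2529, 0.0414]
ee_rot: [0.001, -0.405, 0.914, -0.001]
wrist_force: [-0.3, 0.8, 6.3]
opening: 0.06
```

```bash
python3 - <<'E'
from h import *
rel([.4955,-.2525,.036])
E
```

```text
t 4.3667 pos [ 0.4974 -0.2529  0.0414] yaw yt 137.8 q [-0.12  0.39 -0.49  0.   -0.69 -0.62] F [-0.27  0.79  6.35] open 0.06
tool delta cm [0.1  0.17 0.54]
```

Gripped at 60 mm, as it should be. I'll lift while measuring the scale from the top depth I already have.

>>> arm_command(deltas="0 0 -1 0;0 0 -2 0;0 0 -3 0;0 0 -3.5 0;0 0 -3.5 0")

```text
clock: 4.78
position: [0.4956, -0.2526, 0.172]
ee_rot: [-0.001, -0.405, 0.914, 0.0]
wrist_force: [0.4, 1.3, -1.6]
opening: 0.0597
```

>>> arm_command(deltas="0 0 -2 0;0 0 -1 7;0 0 0 7;0 0 0 7;0 0 0 7")

```text
clock: 5.2
position: [0.4962, -0.2526, 0.2014]
ee_rot: [0.0, -0.169, 0.986, -0.0]
wrist_force: [-0.5, 0.6, -0.9]
opening: 0.06
```

```bash
python3 - <<'E'
from h import *
rel([.62,.115,.2])
p,d,c=load("top0")
v,u=np.mgrid[145:245,215:290]; uv=np.c_[u.ravel(),v.ravel()]
W=atd(c,uv,d[v,u].ravel())
def rect(m):
    h=W[m][:,:2].astype(np.float32)*1000; r=cv2.minAreaRect(h); e=cv2.minEnclosingCircle(h); return len(h),np.round(r[0]),np.round(r[1]),round(r[2],2),np.round(e[0]),round(e[1],1),np.median(h,0),h.mean(0)
z=W[:,2]
print(np.histogram(z,np.arange(0,.13,.005)))
# pan
print("pan",rect((z>.086)&(z<.106)&(W[:,0]>.55)))
print("body",rect((z>.02)&(z<.13)&(W[:,1]>0.0)&(W[:,1]<.23)))
print("knob",rect((z>.058+.0)&(z<.09)&(np.hypot(W[:,0]-.465,W[:,1]-.11)<.022)))
E
```

```text
t 5.2 pos [ 0.4962 -0.2526  0.2014] yaw yt 109.4 q [-0.12  0.2  -0.32 -0.   -1.05 -1.11] F [-0.48  0.58 -0.94] open 0.06
tool delta cm [-23.9   30.56   0.15]
(array([984, 115,  10,  36,  84, 101, 125, 146, 120, 162, 238, 272, 368,
       755, 814, 222,  43, 111, 606, 339,  25,   1,   0,   0,   0]), array([0.   , 0.005, 0.01 , 0.015, 0.02 , 0.025, 0.03 , 0.035, 0.04 ,
       0.045, 0.05 , 0.055, 0.06 , 0.065, 0.07 , 0.075, 0.08 , 0.085,
       0.09 , 0.095, 0.1  , 0.105, 0.11 , 0.115, 0.12 , 0.125]))
pan (988, array([620., 128.]), array([123., 120.]), 89.6, array([622., 129.]), 62.1, array([620.3522 , 128.49324], dtype=float32), array([620.6647 , 128.33159], dtype=float32))
body (4503, array([565., 123.]), array([346., 178.]), 6.11, array([565., 125.]), 191.9, array([540.73016, 116.25497], dtype=float32), array([541.1696 , 117.19436], dtype=float32))
knob (64, array([465., 108.]), array([40., 42.]), 84.41, array([465., 110.]), 21.8, array([465.22504 , 102.253555], dtype=float32), array([464.91925, 103.51846], dtype=float32))
```

>>> arm_command(deltas="0 0 0 6.7;0 0 0 6.7;-0.75 1.66 0 0;-1.48 3.33 0 0;-1.48 3.33 0 0")

```text
clock: 5.62
position: [0.5237, -0.1657, 0.2009]
ee_rot: [-0.0, -0.054, 0.999, 0.0]
wrist_force: [1.1, 0.5, -0.3]
opening: 0.0604
```

>>> arm_command(deltas="-1.48 3.33 0 0;-1.48 3.33 0 0;-1.48 3.33 0 0;-1.48 3.33 0 0;-1.48 3.33 0 0")

```text
clock: 6.03
position: [0.5791, 0.0095, 0.2011]
ee_rot: [0.0, -0.056, 0.998, 0.0]
wrist_force: [1.5, -1.0, -0.5]
opening: 0.0596
```

>>> arm_command(deltas="-1.48 3.33 0 0;-1.48 3.33 0 0;-1.48 3.33 0 0;-0.75 1.66 0 0;0 0 0 0")

```text
clock: 6.45
position: [0.6186, 0.1328, 0.2003]
ee_rot: [0.0, -0.057, 0.998, 0.0]
wrist_force: [0.5, -0.0, 0.1]
opening: 0.0602
```

```bash
python3 - <<'E'
from h import *
p,d,c=snap("wrist","w3")
rel([.6205,.1285,.137])
print(proj(c,[[.62,.1285,.095],[.467,.112,.06]]))
E
```

```text
t 6.5 pos [0.6179 0.1311 0.2002] yaw yt 96.5 q [ 0.52  0.32 -0.16 -0.   -1.09 -1.97] F [-0.44 -0.22 -0.88] open 0.06
tool delta cm [-0.23 -0.29  6.32]
[[313.96610443 211.24995546]
 [315.29725745   3.92845344]]
```

View pics/w3.png

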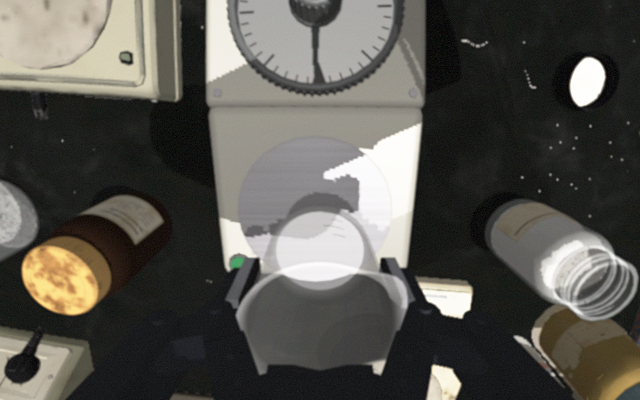

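The pan circle is centred at about (315,212), within 1 px of prediction, and the pointer tip is at (316,78), to the rear. I'll correct sideways and lower.

>>> arm_command(deltas="-0.23 -0.29 0 0;0 0 2 0;0 0 2 0;0 0 1.2 0;0 0 0 0")

```text
clock: 6.92
position: [0.6187, 0.1248, 0.1456]
ee_rot: [-0.002, -0.055, 0.999, -0.001]
wrist_force: [0.1, -0.8, -0.6]
opening: 0.0597
```

```bash
python3 - <<'E'
from h import *
rel([.6205,.1285,.134])
E
```

```text
t 6.9167 pos [0.6187 0.1248 0.1456] yaw yt 96.3 q [ 0.51  0.37 -0.22 -0.   -0.99 -1.97] F [ 0.12 -0.79 -0.58] open 0.0597
tool delta cm [-0.22  0.35  1.16]
```

>>> arm_command(deltas="-0.1 0.1 0.2 0;0 0 0.2 0;0 0 0 0;0 0 0 0;0 0 0 0")

```text
clock: 7.33
position: [0.6217, 0.1279, 0.1451]
ee_rot: [0.001, -0.056, 0.998, 0.0]
wrist_force: [0.2, 0.5, -0.4]
opening: 0.0604
```

>>> arm_command(deltas="0 0 0.2 0;0 0 0.2 0;0 0 0.2 0;0 0 0 0;0 0 0 0")

```text
clock: 7.75
position: [0.6212, 0.1277, 0.138]
ee_rot: [-0.0, -0.056, 0.998, -0.0]
wrist_force: [0.1, 0.3, -0.6]
opening: 0.0599
```

```bash
python3 - <<'E'
from h import *
rel([.6205,.1285,.134])
E
```

```text
t 7.75 pos [0.6212 0.1277 0.138 ] yaw yt 96.4 q [ 0.51  0.38 -0.22 -0.   -0.97 -1.97] F [ 0.1   0.3  -0.55] open 0.0599
tool delta cm [0.06 0.08 0.4 ]
```

>>> arm_command(deltas="0 0 0.15 0;0 0 0.15 0;0 0 0.1 0;0 0 0 0;0 0 0 0")

```text
clock: 8.17
position: [0.6215, 0.1278, 0.1344]
ee_rot: [0.0, -0.056, 0.998, 0.0]
wrist_force: [0.6, -0.1, 1.1]
opening: 0.0598
```

```bash
python3 - <<'E'
from h import *
rel([.6205,.1285,.134]); p,d,c=snap("wrist","w4")
a=p[0:320,150:480]; cv2.imwrite("pics/w4c.png",cv2.resize(a,None,fx=1.8,fy=1.8,interpolation=cv2.INTER_CUBIC)[:,:,::-1])
E
```

```text
t 8.1667 pos [0.6215 0.1278 0.1344] yaw yt 96.4 q [ 0.51  0.38 -0.23  0.   -0.96 -1.97] F [ 0.64 -0.11  1.08] open 0.0598
tool delta cm [0.1  0.08 0.04]
```

View pics/w4c.png

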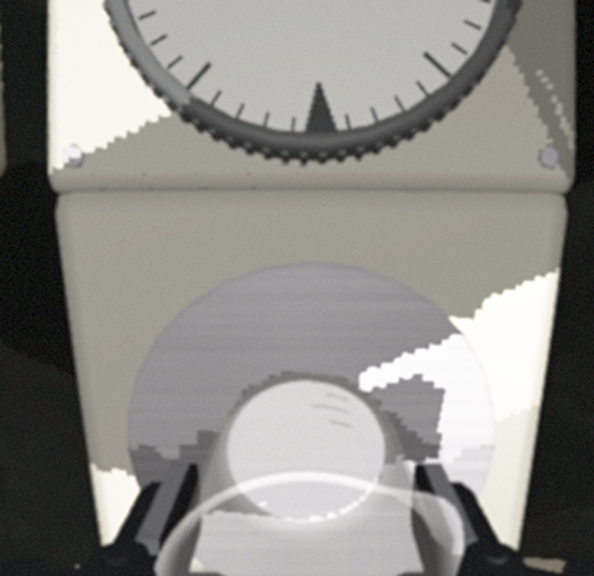

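The pointer has swung away, so the pan is loaded. The wedge is visible at the rear of the dial, at about (319,110), which means the bezel is near 0. I'm releasing the beaker and raising the arm.

>>> arm_command(deltas="0 0 0 0;0 0 0 0;0 0 0 0;0 0 0 0;0 0 0 0", jaw=-0.5)

```text
clock: 8.63
position: [0.6213, 0.1277, 0.1343]
ee_rot: [-0.0, -0.056, 0.998, -0.0]
wrist_force: [-0.9, 0.4, -0.5]
opening: 0.0641
```

>>> arm_command(deltas="0 0 0 0;0 0 0 0;0 0 0 0;0 0 0 0;0 0 0 0", jaw=-1)

```text
clock: 9.05
position: [0.6214, 0.1278, 0.1343]
ee_rot: [0.0, -0.056, 0.998, 0.0]
wrist_force: [-0.1, 1.0, 0.3]
opening: 0.0856
```

>>> arm_command(deltas="0 0 -0.5 0;0 0 -1.5 0;0 0 -2.5 0;0 0 -3 0;0 0 -3 0")

```text
clock: 9.47
position: [0.621, 0.1275, 0.2405]
ee_rot: [-0.0, -0.056, 0.998, -0.0]
wrist_force: [0.8, 0.5, -0.1]
opening: 0.0854
```

```bash
python3 - <<'E'
from h import *
rel([.467,.112,.25])
E
```

```text
t 9.4667 pos [0.621  0.1275 0.2405] yaw yt 96.4 q [ 0.51  0.3  -0.09  0.   -1.18 -1.97] F [ 0.83  0.54 -0.1 ] open 0.0854
tool delta cm [15.48  0.16 -0.94]
```

>>> arm_command(deltas="3.5 0 -0.5 0;3.5 0 -0.5 0;3.5 0 0 0;0 0 0 0;0 0 0 0")

```text
clock: 9.88
position: [0.5158, 0.1159, 0.2508]
ee_rot: [0.001, -0.056, 0.998, 0.001]
wrist_force: [0.8, 0.6, 0.6]
opening: 0.0852
```

```bash
python3 - <<'E'
from h import *
p,d,c=snap("wrist","w5")
rel([.467,.112,.25])
print(proj(c,[[.62,.1285,.095],[.467,.112,.06]]))
E
```

```text
t 9.9333 pos [0.5169 0.1163 0.2506] yaw yt 96.4 q [ 0.59  0.12 -0.3   0.   -1.15 -2.05] F [ 0.68  0.75 -0.25] open 0.0853
tool delta cm [5.01 0.13 0.05]
[[320.10518282 286.65312887]
 [320.98962214 134.71093774]]
```

View pics/w5.png

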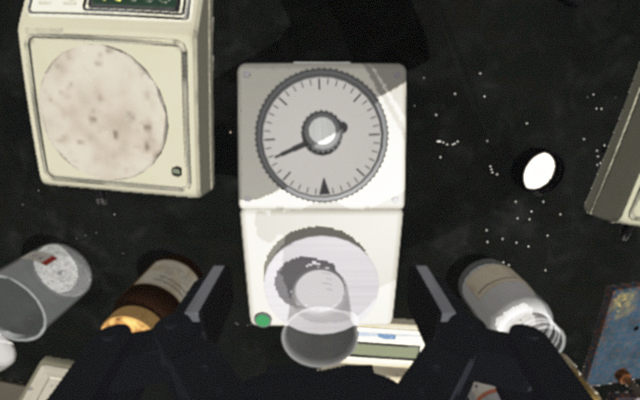

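The beaker stands on the pan with its base at about (319,290). The knob is at (322,131), the pointer tip at (276,156) and the wedge at (324,186). Next I'll get the angles on the dial plane.

```bash
cat >> h.py <<'E'
PSI=np.radians(6.1)
def frame():
    r=np.array([np.cos(PSI),np.sin(PSI),0]); l=np.array([-np.sin(PSI),np.cos(PSI),0]); z=np.array([0,0,1.])
    t=np.radians(15); n=-np.sin(t)*r+np.cos(t)*z; b=np.cos(t)*r+np.sin(t)*z  # b: up-slope to rear in dial plane
    return r,l,n,b
def dial(c,p,C,off=0.0):
    r,l,n,b=frame(); v,u=np.mgrid[0:400,0:640]; uv=np.c_[u.ravel(),v.ravel()]
    o,rr=ray(c,uv); C=C+off*n; t=((C-o)@n)/(rr@n); X=o+rr*t[:,None]-C
    rad=np.hypot(X@b,X@l); ang=np.degrees(np.arctan2(-(X@l),X@b)) # cw from rear
    return rad.reshape(400,640),ang.reshape(400,640)
def marks(c,p,C,off=0.0):
    rad,ang=dial(c,p,C,off); g=p.max(2)
    for r0,r1 in [(.030,.034),(.038,.043),(.046,.052)]:
        m=(rad>r0)&(rad<r1)
        dark=m&(g<85); a=ang[dark]; h=np.histogram(a,np.arange(-180,181,4))
        print(r0,[(int(h[1][i]+2),int(k)) for i,k in enumerate(h[0]) if k>=1])
        for s in sorted(set(np.round(a/15).astype(int))):
            q=a[abs(a-15*s)<12]
            if len(q)>5: print("   cluster",round(q.mean(),1),len(q))
E
python3 - <<'E'
from h import *
p,d,c=load("w5"); r,l,n,b=frame()
pan=np.array([.6205,.1285,0]); C=pan-.154*r+np.array([0,0,.053]); print("dial C",C.round(4),proj(c,[C,C+.052*b,C+.029*n, C+.015*n]).round(1))
v,u=131,322; print("knob depth pt",atd(c,[(u,v)],d[v,u]).round(4))
# rim centre from knurled dark ring: fit ellipse to dial disc edge
rad,ang=dial(c,p,C)
g=p.max(2); m=((rad>.05)&(rad<.08)&(g<95)).astype(np.uint8)
pts=np.argwhere(m)[:,::-1]; print(len(pts)); e=cv2.fitEllipse(cv2.convexHull(pts.astype(np.int32))); print("ellipse",e)
marks(c,p,C)
# beaker base blob
mk=(p.min(2)>0)
E
```

```text
dial C [0.4674 0.1121 0.053 ] [[321.  134.3]
 [320.7 185.2]
 [321.3 129.5]
 [321.2 131.9]]
knob depth pt [[0.4602 0.112  0.0915]]
1280
ellipse ((316.2200012207031, 124.45204162597656), (117.7840576171875, 144.27056884765625), 18.70909309387207)
0.03 [(62, 8), (66, 2)]
   cluster 62.7 10
0.038 [(62, 6), (66, 2)]
   cluster 63.4 8
0.046 [(-6, 1), (-2, 8)]
   cluster -3.4 9
```

```bash
python3 - <<'E'
from h import *
p,d,c=load("w5"); r,l,n,b=frame()
C=np.array([.4674,.1121,.053])
v,u=np.mgrid[70:205,250:395]; uv=np.c_[u.ravel(),v.ravel()]; W=atd(c,uv,d[v,u].ravel()); X=W-C
h=X@n; rb=X@b; rl=X@l; rad=np.hypot(rb,rl)
for a,e in [(0,.005),(.005,.01),(.01,.015),(.025,.035),(.035,.045),(.045,.055),(.056,.06),(.061,.067),(.072,.08)]:
    m=(rad>a)&(rad<e); print(a,e,m.sum(),np.percentile(h[m],[10,50,90]).round(4))
m=(rad<.03)&(h>np.median(h[rad<.005])-.006); print("knob top centre b,l",np.median(rb[m]),np.median(rl[m]),rb[m].min(),rb[m].max(),rl[m].min(),rl[m].max())
m=(h>.006)&(rad>.05)&(rad<.08);print("rim",cv2.minEnclosingCircle(np.c_[rb[m],rl[m]].astype(np.float32)))
t=p[60:215,240:405]; cv2.imwrite("pics/dial5.png",cv2.resize(t,None,fx=4,fy=4,interpolation=cv2.INTER_CUBIC)[:,:,::-1])
E
```

```text
0 0.005 98 [0.0389 0.0397 0.0408]
0.005 0.01 289 [0.039  0.04   0.0408]
0.01 0.015 484 [0.0387 0.0395 0.0405]
0.025 0.035 1919 [0.0096 0.0105 0.0114]
0.035 0.045 2572 [0.0095 0.0105 0.0114]
0.045 0.055 3274 [0.0095 0.0105 0.0114]
0.056 0.06 1511 [0.0096 0.0105 0.0115]
0.061 0.067 1859 [0.0097 0.0109 0.0119]
0.072 0.08 2256 [-0.0018 -0.0008  0.0001]
knob top centre b,l 0.002672115140447579 -0.0001658411321507656 -0.016284131838113804 0.020664686416271068 -0.0184531863934041 0.01897034306034048
rim ((0.0017772950232028961, 0.00033747032284736633), 0.06787367910146713)
```

View pics/dial5.png

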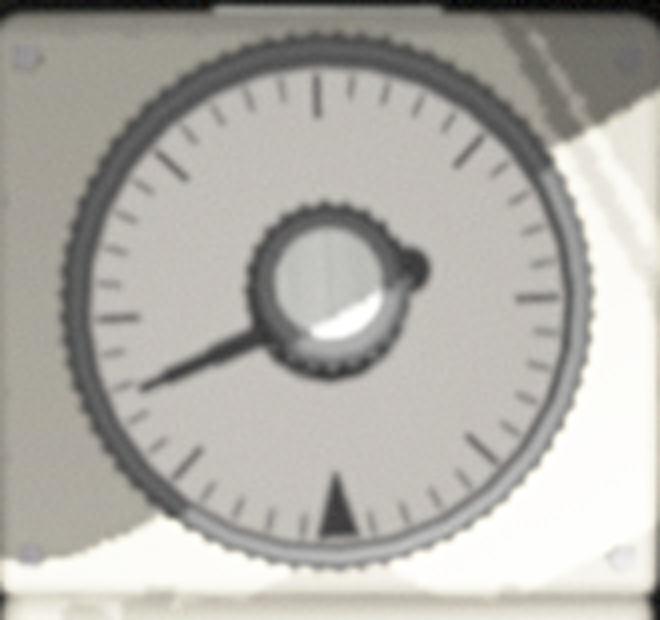

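The close view shows the wedge about 3° past rear and the pointer about 63° clockwise. The depth puts the knob's top 40 mm above the face, with its axis 2 mm up-slope of my estimate.

```bash
python3 - <<'E'
from h import *
p,d,c=load("w5"); r,l,n,b=frame()
C=np.array([.4674,.1121,.053])+.002*b; print("C'",C.round(4))
for off in (.004,.008): marks(c,p,C,off)
km=C+.0255*n; print("knob mid",km.round(4),"top",(C+.04*n).round(4)); rel(km)
E
```

```text
C' [0.4693 0.1123 0.0535]
0.03 [(62, 2), (66, 7)]
   cluster 65.1 9
0.038 [(66, 9)]
   cluster 65.1 9
0.046 [(-6, 5), (-2, 12)]
   cluster -3.4 17
0.03 [(62, 4), (66, 4)]
   cluster 64.1 8
0.038 [(62, 2), (66, 7)]
   cluster 64.5 9
0.046 [(-6, 5), (-2, 13)]
   cluster -3.5 18
knob mid [0.4628 0.1116 0.0781] top [0.459  0.1112 0.0922]
t 9.9333 pos [0.5169 0.1163 0.2506] yaw yt 96.4 q [ 0.59  0.12 -0.3   0.   -1.15 -2.05] F [ 0.68  0.75 -0.25] open 0.0853
tool delta cm [ 5.47  0.13 17.23]
```

>>> arm_command(deltas="2.8 0.07 0 0;2.74 0.07 0 0;0 0 0 -5.7;0 0 0 -5.7;0 0 0 -5.7", jaw=-0.2)

```text
clock: 10.35
position: [0.4625, 0.1117, 0.2496]
ee_rot: [0.0, -0.206, 0.979, 0.0]
wrist_force: [-0.3, 0.4, -1.1]
opening: 0.0513
```

>>> arm_command(deltas="0 0 3 0;0 0 4 0;0 0 3 0;0 0 2 0;0 0 0 0")

```text
clock: 10.77
position: [0.4602, 0.1101, 0.1252]
ee_rot: [-0.004, -0.203, 0.979, -0.001]
wrist_force: [-1.0, -0.8, -0.8]
opening: 0.0515
```

>>> arm_command(deltas="0 0 0 0;0 0 0 0;0 0 0 0;0 0 0 0;0 0 0 0")

```text
clock: 11.18
position: [0.4624, 0.1118, 0.1305]
ee_rot: [0.001, -0.203, 0.979, 0.0]
wrist_force: [-0.2, 0.1, -0.0]
opening: 0.0514
```

```bash
python3 - <<'E'
from h import *
rel([.4617,.1115,.090])
E
```

```text
t 11.1833 pos [0.4624 0.1118 0.1305] yaw yt 113.5 q [ 0.65  0.15 -0.58  0.   -0.84 -1.81] F [-0.17  0.09 -0.  ] open 0.0514
tool delta cm [0.09 0.   4.05]
```

>>> arm_command(deltas="0.05 0 1.5 0;0 0 1.2 0;0 0 0.8 0;0 0 0.5 0;0 0 0 0")

```text
clock: 11.6
position: [0.461, 0.1109, 0.0887]
ee_rot: [-0.001, -0.203, 0.979, -0.0]
wrist_force: [1.0, -0.7, -0.1]
opening: 0.0515
```

>>> arm_command(deltas="0 0 0 0;0 0 0 0;0 0 0 0;0 0 0 0;0 0 0 0", jaw=1, force=25)

```text
clock: 12.02
position: [0.4615, 0.1115, 0.0899]
ee_rot: [0.0, -0.203, 0.979, 0.0]
wrist_force: [-4.1, 3.6, 6.7]
opening: 0.0358
```

>>> arm_command(deltas="0 0 0 0;0 0 0 3;0 0 0 4;0 0 0 4;0 0 0 4")

```text
clock: 12.43
position: [0.4617, 0.1118, 0.0897]
ee_rot: [0.001, -0.072, 0.997, 0.001]
wrist_force: [-2.6, 5.5, 2.5]
opening: 0.036
```

>>> arm_command(deltas="0 0 0 4;0 0 0 4;0 0 0 4;0 0 0 4;0 0 0 3")

```text
clock: 12.85
position: [0.4619, 0.1119, 0.0898]
ee_rot: [0.001, 0.093, 0.996, 0.001]
wrist_force: [-4.7, 2.3, 5.7]
opening: 0.0359
```

```bash
python3 - <<'E'
from h import *
rel([.4617,.1115,.090])
p,d,c=snap("wrist","w6")
E
```

```text
t 12.85 pos [0.4619 0.1119 0.0898] yaw yt 79.3 q [ 0.65  0.2  -0.63 -0.   -0.74 -2.41] F [-4.67  2.28  5.73] open 0.0359
tool delta cm [ 0.01 -0.04 -0.02]
```

View pics/w6.png

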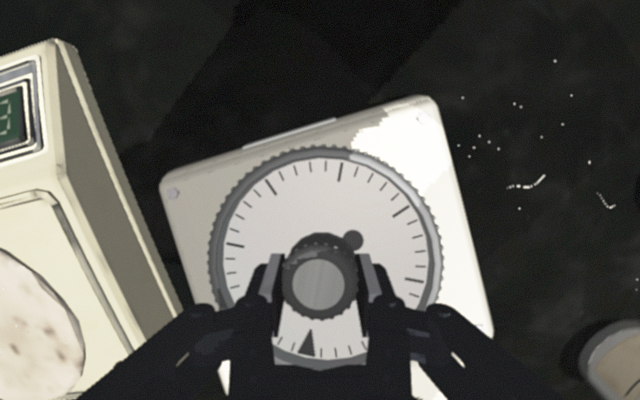

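The dial turned with the grip, and the wedge is now at (308,342). I'll open, turn back, and take the second stroke.

>>> arm_command(deltas="0 0 0 0;0 0 0 0;0 0 0 0;0 0 0 0;0 0 0 -4", jaw=-0.2)

```text
clock: 13.32
position: [0.4613, 0.1109, 0.0892]
ee_rot: [-0.0, 0.057, 0.998, -0.0]
wrist_force: [0.2, -0.4, -0.5]
opening: 0.0512
```

>>> arm_command(deltas="0 0 0 -6;0 0 0 -6;0 0 0 -6;0 0 0 -6;0 0 0 -6")

```text
clock: 13.73
position: [0.4613, 0.111, 0.0892]
ee_rot: [-0.0, -0.206, 0.979, -0.0]
wrist_force: [-0.0, 0.8, -0.9]
opening: 0.0512
```

```bash
python3 - <<'E'
from h import *
rel([.4617,.1115,.090])
p,d,c=snap("wrist","w7")
C=np.array([.4693,.1123,.0535]); marks(c,p,C,.006)
p,d,c=load("w6"); print("w6"); marks(c,p,C,.006)
E
```

```text
t 13.7333 pos [0.4613 0.111  0.0892] yaw yt 113.8 q [ 0.65  0.2  -0.63  0.   -0.74 -1.81] F [-0.02  0.76 -0.86] open 0.0512
tool delta cm [-0.05  0.03 -0.08]
0.03 [(-114, 14), (-110, 18), (-106, 19), (-102, 20), (-98, 16), (-94, 14), (-90, 13), (-86, 8), (-82, 1), (-66, 4), (-62, 3), (-58, 8), (-54, 10), (-50, 11), (-46, 7), (-30, 14), (-26, 15), (-22, 18), (-18, 14), (-14, 14), (-10, 9), (-6, 8), (-2, 4), (38, 1), (42, 14), (46, 24), (50, 29), (54, 26), (58, 28), (62, 27), (66, 26), (70, 17), (74, 8), (78, 7), (82, 4)]
   cluster -111.7 32
   cluster -104.7 97
   cluster -94.2 62
   cluster -55.6 36
   cluster -51.1 30
   cluster -24.8 55
   cluster -16.9 75
   cluster -7.0 21
   cluster 49.4 101
   cluster 59.2 153
   cluster 69.8 69
   cluster 80.7 7
0.038 [(-98, 3), (-94, 17), (-90, 31), (-86, 39), (-82, 39), (-78, 39), (-74, 33), (-70, 7), (26, 1), (30, 13), (34, 36), (38, 43), (42, 42), (46, 35), (50, 22), (54, 5), (62, 8), (66, 23), (70, 36), (74, 14)]
   cluster -94.9 14
   cluster -86.0 148
   cluster -79.4 148
   cluster 36.4 114
   cluster 41.8 176
   cluster 62.8 94
   cl
[... 1231 characters left out ...]
30), (78, 22), (82, 21), (86, 38), (90, 40), (94, 31), (98, 16), (102, 5)]
   cluster -53.5 107
   cluster -44.8 244
   cluster -30.1 245
   cluster -22.1 98
   cluster 26.0 6
   cluster 55.1 32
   cluster 62.6 173
   cluster 74.1 183
   cluster 89.3 159
   cluster 96.4 42
0.046 [(-50, 33), (-46, 60), (-42, 60), (-38, 60), (-34, 62), (-30, 60), (-26, 60), (-22, 60), (-18, 53), (-14, 15), (22, 17), (26, 53), (30, 17), (46, 1), (50, 41), (54, 55), (58, 52), (62, 56), (66, 54), (70, 56), (74, 55), (78, 55), (82, 45), (86, 10), (118, 3)]
   cluster -41.6 260
   cluster -30.1 360
   cluster -21.0 171
   cluster 26.0 87
   cluster 52.9 111
   cluster 60.5 314
   cluster 73.6 288
   cluster 81.3 80
```

View pics/w7.png

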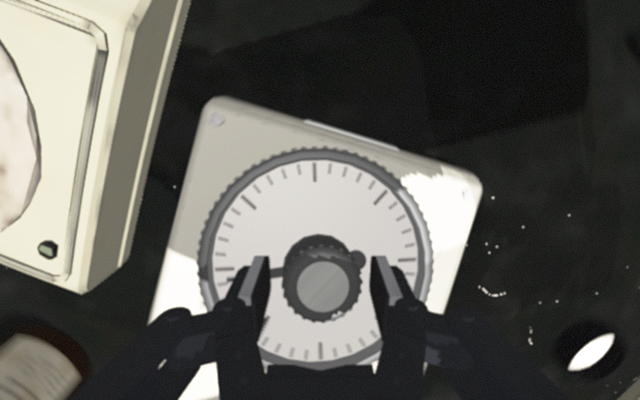

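The wedge was at 26° after the first stroke, about 4.5° short of the turn, and the pointer is at 65°. So roughly 39° remains, plus some slack.

>>> arm_command(deltas="0 0 0 -4;0 0 0 0;0 0 0 0;0 0 0 0;0 0 0 0")

```text
clock: 14.2
position: [0.4613, 0.1111, 0.0893]
ee_rot: [-0.0, -0.236, 0.972, -0.0]
wrist_force: [-0.0, -0.2, -0.2]
opening: 0.0513
```

>>> arm_command(deltas="0 0 0 0;0 0 0 0;0 0 0 0;0 0 0 0;0 0 0 0", jaw=1, force=25)

```text
clock: 14.62
position: [0.4613, 0.1113, 0.0896]
ee_rot: [0.0, -0.237, 0.971, 0.0]
wrist_force: [-3.3, 1.8, 4.1]
opening: 0.0361
```

>>> arm_command(deltas="0 0 0 0;0 0 0 3;0 0 0 4;0 0 0 4;0 0 0 4")

```text
clock: 15.03
position: [0.4614, 0.1116, 0.0894]
ee_rot: [0.0, -0.107, 0.994, 0.0]
wrist_force: [-2.3, 2.7, 1.2]
opening: 0.0364
```

>>> arm_command(deltas="0 0 0 4;0 0 0 4;0 0 0 4;0 0 0 4;0 0 0 4")

```text
clock: 15.45
position: [0.4617, 0.1119, 0.0894]
ee_rot: [0.0, 0.067, 0.998, 0.001]
wrist_force: [-3.6, 3.2, 2.4]
opening: 0.0361
```

>>> arm_command(deltas="0 0 0 4;0 0 0 3;0 0 0 0;0 0 0 0;0 0 0 0")

```text
clock: 15.87
position: [0.4617, 0.1118, 0.0895]
ee_rot: [0.0, 0.126, 0.992, 0.001]
wrist_force: [-3.4, 4.9, 2.9]
opening: 0.0358
```

```bash
python3 - <<'E'
from h import *
rel([.4617,.1115,.090])
p,d,c=snap("wrist","w8")
C=np.array([.4693,.1123,.0535])
rad,ang=dial(c,p,C,.006); g=p.max(2)
# window between fingers: list dark angles at fine radii
for r0,r1 in [(.027,.03),(.03,.034),(.036,.038),(.038,.042),(.044,.046),(.046,.05),(.05,.053)]:
    a=ang[(rad>r0)&(rad<r1)&(g<85)]; h=np.histogram(a,np.arange(-20,122,3)); print(r0,''.join('%3d'%k for k in h[0]))
print('     ',''.join('%3d'%(x+1) for x in h[1][:-1]))
E
```

```text
t 15.8667 pos [0.4617 0.1118 0.0895] yaw yt 75.6 q [ 0.65  0.2  -0.63 -0.   -0.74 -2.48] F [-3.37  4.9   2.86] open 0.0358
tool delta cm [-0.   -0.03 -0.05]
0.027   0  0  3 10 10 11 11 13 13 13 11 15 10 15 10 10 10 11  9 10 11 12 12 12 13 13 11 14 13 11 13 12 13 11 14 12 13 12  8  3  2  0  0  0  0  0  0
0.03   4  0  0  0  0  0  1  6  3  6 11  7  8 10 15 11 11 15 12 13 13 12  8  8 10  5  4  9 18 20 18 20 18 19 16 10  4  0  0  0  2  3  5  3  0  0  0
0.036  10  6  0  0  0  0  0  0  0  0  0  0  0  0  0  0  0  0  0  0  0  0  0  0  0  0  0 11 12 12  9  8  1  0  0  0  0  4 10 12 10 11  8  0  0  0  0
0.038  25 22  5  0  0  0  0  0  0  0  0  0  0  0  0  0  0  0  0  0  0  0  0  0  0  1 16 22 24 23 23 15 14 11  2  9 18 23 22 22 19  8  1  0  0  0  0
0.044  13 14 15  0  0  0  0  0  0  0  0  0  0  0  0  0  0  0  0  0  0  0  0  0  0 11 12 13 15 13 12 13 12 12 14 13 13 10  2  0  0  0  0  0  0  0  0
0.046  29 28 22  7  0  0  0  0  0  0  0  0  2  0  0  0  0  0  0  0  0  0  0  0 14 27 28 26 27 26 27 27 27 27 27 26 13  1  0  0  0  0  0  1  0  0  0
0.05  22 23 19  2  0  0  0  0  0  0  0  0  0  0  0  0  0  0  0  0  0  0  0  1 20 21 20 22 18 21 22 21 20 21 22  9  0  0  0  0  0  0  0  2  0  0  0
      -19-16-13-10 -7 -4 -1  2  5  8 11 14 17 20 23 26 29 32 35 38 41 44 47 50 53 56 59 62 65 68 71 74 77 80 83 86 89 92 95 98101104107110113116119
```

The wedge is hidden behind a finger. The major stroke at 17° puts it at about 62°, so I'll turn 3° more, then release, retreat and check.

>>> arm_command(deltas="0 0 0 1.5;0 0 0 1.5;0 0 0 0;0 0 0 0;0 0 0 0")

```text
clock: 16.33
position: [0.4617, 0.1119, 0.0897]
ee_rot: [0.0, 0.151, 0.988, 0.001]
wrist_force: [-5.0, 5.1, 5.8]
opening: 0.0359
```

>>> arm_command(deltas="0 0 0 0;0 0 0 0;0 0 0 0;0 0 0 0;0 0 0 0", jaw=-0.2)

```text
clock: 16.75
position: [0.4612, 0.1108, 0.0891]
ee_rot: [-0.0, 0.152, 0.988, -0.0]
wrist_force: [-0.1, -0.2, 0.6]
opening: 0.0515
```

>>> arm_command(deltas="0 0 -1 -3;0 0 -2 -5;0 0 -3.5 -5;0 0 -4 -5;0 0 -4 -5")

```text
clock: 17.17
position: [0.4607, 0.1105, 0.2356]
ee_rot: [-0.001, -0.05, 0.999, -0.001]
wrist_force: [1.3, 1.5, 0.1]
opening: 0.0514
```

>>> arm_command(deltas="-2.5 0 -1.5 0;-2.5 0 0 0;0 0 0 0;0 0 0 0;0 0 0 0")

```text
clock: 17.58
position: [0.5105, 0.1155, 0.2485]
ee_rot: [-0.001, -0.047, 0.999, -0.0]
wrist_force: [-0.1, -0.1, -0.8]
opening: 0.0513
```

```bash
python3 - <<'E'
from h import *
rel([.4617,.1115,.090])
p,d,c=snap("wrist","w9")
C=np.array([.4693,.1123,.0535])
rad,ang=dial(c,p,C,.006); g=p.max(2)
for r0,r1 in [(.025,.03),(.03,.034),(.034,.038),(.038,.042),(.042,.046),(.046,.05),(.05,.054)]:
    a=ang[(rad>r0)&(rad<r1)&(g<95)]; h=np.histogram(a,np.arange(44,86,2)); print(r0,''.join('%3d'%k for k in h[0]), len(a))
print('     ',''.join('%3d'%(x+1) for x in h[1][:-1]))
k=proj(c,[C]).astype(int)[0]; print(k)
t=p[max(0,k[1]-85):k[1]+85,k[0]-95:k[0]+95]
t=cv2.resize(t,None,fx=3,fy=3,interpolation=cv2.INTER_CUBIC); w=cv2.resize(p,None,fx=.36,fy=.36*510/144/3.54)
cv2.imwrite("pics/dial9.png",np.hstack([t,np.vstack([w,np.zeros((t.shape[0]-w.shape[0],w.shape[1],3),np.uint8)])])[:,:,::-1])
E
```

```text
t 17.5833 pos [0.5105 0.1155 0.2485] yaw yt 95.4 q [ 0.6   0.11 -0.32 -0.   -1.15 -2.07] F [-0.12 -0.07 -0.82] open 0.0513
tool delta cm [ 4.87  0.08 15.86]
0.025   0  0  0  0  0  0  0  0  0  4  7  4  2  0  0  0  0  0  0  0 31
0.03   0  0  0  0  0  0  0  0  0  2  5  3  0  0  0  0  0  0  0  0 10
0.034   0  0  0  0  0  0  0  0  0  0  5  3  0  0  0  0  0  0  0  0 8
0.038   0  0  0  0  0  0  0  0  0  0  6  3  0  0  0  0  0  0  0  0 9
0.042   0  0  0  0  0  0  0  0  0  0  6  1  0  0  0  0  0  0  0  0 7
0.046   0  0  0  0  0  0  0  0  0  2  7  3  0  0  0  0  0  0  0  0 12
0.05   0  0  0  0  0  0  0  0  0  6  7  7  2  0  0  0  0  0  0  0 22
       45 47 49 51 53 55 57 59 61 63 65 67 69 71 73 75 77 79 81 83
[320 142]
```

View pics/dial9.png

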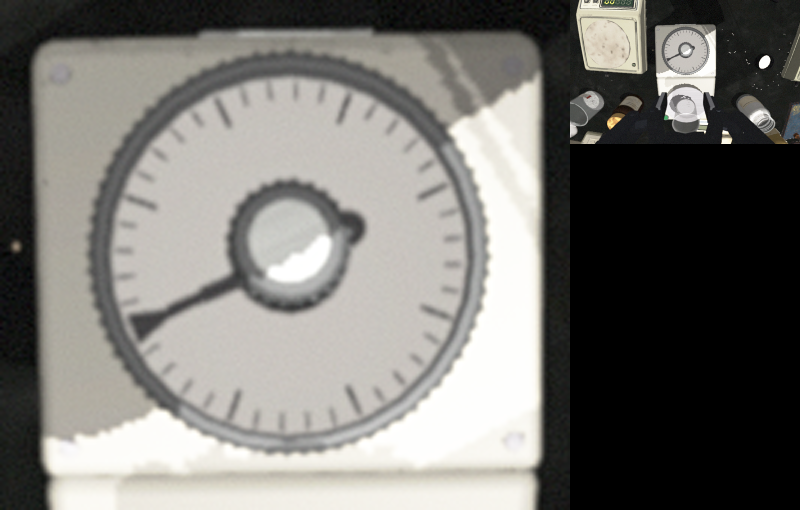

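The wedge lies under the pointer: both read 65–66°, within about 1°. The beaker stands on the pan and the gripper is well clear, so I'm handing in.

```bash
python3 -c "
from h import *
p,d,c=load('w5'); print(onz(c,[(319,290)],.095).round(4))
robot.close_job()"
```

```text
[[0.6243 0.1278 0.095 ]]
the job is handed in; nothing more can be done
```

The beaker is on the pan, the dial is zeroed under the pointer, and the job is handed in at about 17.6 s of the 58 s allowed. The hand-in reported no verdict.

- **Beaker:** I gripped the clear beaker across its body at 60 mm, clear of the spout, and lowered it until the pan took its weight before letting go. A picture after release showed it upright, with its base about 4 mm from the pan's centre (limit 25 mm).
- **Dial:** I turned it clockwise by the knob in two strokes, about 69° in all. The first stroke slipped about 4.5°, so I added that to the second and finished with a 3° correction.
- **Last check:** The wedge and pointer both read about 65–66°, within about 1° (roughly 1 mm; limit 6 mm). The gripper was well clear of everything, and the wrist force showed only noise.
- **Bottle and cap:** I never went near the bottle or the cap, but I did not measure their positions again afterwards.
- **Disagreement:** The knob's axis was about 2 mm up the dial's slope from where I had worked it out from the pan; I used the measured position.
- **Pictures:** I viewed 12, two past the budget of 10.

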